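# Tap the tapered arbor home and load the main gear

### The arm

A 6-joint arm with a two-finger parallel gripper is mounted at the origin on the work surface. World frame = base frame: x ahead of the robot, y to its left, z up, the work surface at z = 0. Lengths are in mm, angles in rad, forces in N, time in s.
With the tool pointing down it reaches from about 275 to 1000 mm from the base axis. Payload 8.4 kg.
Tool frame: the origin (TCP) lies midway between the tips of the shut fingers; the grasp point (between the pads) lies 19 mm behind it; z points along the fingers, y is the direction in which the jaws open and shut (so a half turn about z gives the same grasp; the last joint's range is limited). The gripper opens to 85 mm and grips with 20 to 120 N. Pads are 22 mm wide; open, the fingers measure 114 mm over their backs; the gripper's body (76 mm by 85 mm) begins 54 mm behind the grasp point. The pads swing forward as they close: fully open they stand 13 mm farther back than shut.
Start: joints at [-0.002, 0.353, 1.633, -0, 1.155, -0.002], TCP at [625.002, -0, 231.281] pointing down, gripper open.
Joint ranges: [-2.63, 2.63], [-0.92, 2.1], [0.06, 2.66], [-1.3, 4.44], [0, 2.69], [-3.02, 3.02]. Speed limits (rad/s): [2.22, 2.22, 2.79, 3.14, 3.14, 3.14].

### API

Orientations are given as [roll, pitch, yaw] about the fixed x, y, z axes, in that order (R = Rz(yaw) Ry(pitch) Rx(roll)).
In Python, from rig import * gives the robot as it stands.
- The arm moves only by the tool play_rows, never from a script. Its argument "moves" is a list of rows, each a list of 3 entries, a list of its own where there are three numbers: the shift along the tool's x, y, z in m, then the turn, a rotation vector about the tool's x, y, z in rad, then the opening in per cent of the stroke, from 0 (shut) to 100 (fully open). In form: [[[x, y, z], [rx, ry, rz], fingers], ...]. A call has 1 to 20 rows; each row shifts and turns the commanded pose from where the row before left it, along the tool's axes as they then stand; what a row does not reach is not made up. A row lasts 1/10 s, in which the tool goes at most 50 mm and 8.59 degrees, less where a joint would pass 70% of its speed; a pose out of reach is approached as far as the arm can. A call is refused whole if a number of a shift passes 0.05 or a number of a turn 0.15, either way. A call with a gripper value outside its range is refused whole. The fingers move at their own pace and stop on an object; "squeeze" is the grip in N (left out, the last holds). Time passes only in rows, so rows that do not move let the fingers close. It gives the time, the measured TCP pose, the force and the opening at its end, in the units of the state.
- sense(): the state, without advancing time (a new reading comes with each control period).
- grab_frame(name): name is "scene" or "side" or "wrist"; returns a dict with "pixels" (384x512x3 uint8, red, green, blue), "intrinsics" (3x3 intrinsics, pixels), "R" (3x3) and "t" (3): a world point X has camera coordinates R X + t. Camera axes: x right, y down, z forward; pixel columns grow to the right and rows downward; lengths in mm; the calibration is good to about 2 mm. The wrist camera is an equidistant fisheye: a pixel r from the principal point sees the ray r / f radians off the axis. A picture is of the moment at which its call begins. There is no depth.
- sign_off(): hands the job in, once; it reports no verdict.
The state is a dict: "clock": time; "qpos": joint angles; "qvel": joint speeds; "joint_efforts": joint torques, N m; "eef_pos": TCP position; "tcp_rot": TCP orientation; "contact_force": force on the tool from outside, world axes, zero at the start; "wrist_torque": the same for the moment, N m; "opening": opening from 0.0 (shut) to 1.0 (fully open).
Only numpy, scipy, OpenCV 4.12 (cv2) and the standard library are available. Lean on these libraries where they do the work, as an engineer would, in place of code of your own. Each camera call takes 0.05 s, during which the arm holds its last target. There are 200 camera calls.

### The job

Set up the gear stand: take the arbor with the round collar out of the wooden rack, stand its tapered shank in the steel bench socket and let go, so that it stays there by itself with the collar still clear of the socket; then tap it down on its top until the collar sits flush on the socket. After that slip the big spoked gear, boss upwards, over the arbor's pin until it rests on the collar, and let go. Leave the other tools and parts where they are.

Things in the scene. Friction and masses are not known exactly. Their poses are not given: they have to be found in the camera images.
- arbor: The arbor to fit: plain steel, 0.1 to 0.2 kg, 96 mm tall, upright in any one of the rack's three holes. From its origin (shank's lower end, on the axis, z up): tapered shank 14 mm diameter at 0 to 21 mm at 44 mm, round collar 34 mm diameter from 44 to 50 mm, pin 14 mm diameter from 50 to 92 mm, bevelled to a 9 mm flat top at 96 mm. Grip it by the pin.
- arbor_collar (a point): Centre of the underside of the arbor's collar, on the axis. In the rack it lies level with the rack's top, 56 mm above the table; once the arbor is home it lies level with the socket's top.
- arbor_top (a point): Centre of the arbor's flat top, where it is tapped. After being set in the socket under its own weight, the arbor stands by itself with the collar about 8 to 11 mm above the barrel's top. More than about 5 N while setting it in wedges it deeper.
- socket: Fixed bench socket: dark steel barrel 72 mm diameter, flat top 60 mm above the table, on a square bolted foot 110 mm wide and 10 mm high. Origin on the table under its centre, z up.
- socket_mouth (a point): Centre of the mouth, level with the barrel's flat top. The tapered bore matches the shank and is lined with six spring-backed steel segments, their upper ends 2 mm below the barrel's top, about 19 mm across there. Pressing the arbor home takes a force that grows with depth to about 10 to 16 N; friction alone then keeps it there.
- rack: Fixed wooden rack, 62 by 190 by 56 mm high, its long side along its own y axis; three square holes 25 mm wide, 60 mm apart along y, the middle one at its centre. Origin under its centre. Stands to the left or to the right of the socket.
- gear: The big gear: grey plastic spoked wheel 102 mm diameter, 8 mm thick, 0.06 to 0.13 kg, lying flat on the table on the other side of the socket, its steel boss upwards: 26 mm outer diameter, rising to 36 mm above the underside, with a 17 mm through bore. Origin at the centre of its underside, z up. Grip it by the boss above the spokes.
- hex_arbor: bystander in the rack: steel arbor with a thick hexagonal collar (32 mm across corners) and a thin 8 mm pin; origin at its shank's lower end. Leave it
- ball_arbor: bystander in the rack: steel arbor with a square collar (30 mm) and a 22 mm ball on top; origin at its shank's lower end. Leave it
- pliers: bystander: pliers with red grips, 130 mm long, lying on the table; origin at the pivot
- driver: bystander: screwdriver, 160 mm long, lying on the table
- oil: bystander: small white oil bottle with a black cap, 34 mm diameter, 85 mm tall, standing; origin under its centre
- spanner: bystander: steel spanner, 130 mm long, lying on the table
- pinion: bystander: small flat brass gear, 50 mm diameter, 10 mm thick, no boss, lying on the table
- bracket: bystander: L-shaped orange plastic bracket, 130 mm long, 6 mm thick, lying on the table

How it is judged:
By the outcome, as a careful person would: the job done as asked, in the order asked, and still so for the second after the job is handed in, with the robot touching nothing.
It also fails if it takes over 67 s, if anything falls off the work surface, if the arm or the gripper's body presses on something with over 40 N, if the wrist force passes 120 N, or if a joint passes its speed limit or range.

## Working session

There is one attempt and no reset: what is moved stays moved. The work goes in short steps, Python scripts to look and compute and a tool call to move; the robot and the scene stay as the last step left them, time stands still between calls to the robot, and variables do not carry over. Pictures are saved under pics/ and viewed, about 8 in all and at most 12, crops included, and the job is handed in when it is done.

Besides the shell and the picture viewer there is one more tool, called after "Request:" as a command line: name --argument value ..., lists and objects as JSON in quotes. play_rows: Moves the arm, as the interface text tells. Its arguments: {"type":"object","properties":{"moves":{"type":"array"},"squeeze":{"type":"number"}},"required":["moves"]}

```bash
mkdir -p pics; ls; python3 - <<'E'
from rig import *
import cv2,numpy as np
s=sense();print(s)
a=[]
for n in("scene","side"):
    f=grab_frame(n);np.savez('pics/%s0.npz'%n,**f)
    cv2.imwrite('pics/%s0.png'%n,f["pixels"][...,::-1]);print(n,f["intrinsics"],f["R"],f["t"])
E
```

```text
pics
{'clock': 0.0, 'qpos': array([-2.43378604e-03,  3.53636966e-01,  1.63416105e+00, -9.89619695e-07,
        1.15518676e+00, -2.41027725e-03]), 'qvel': array([-8.88440434e-04, -7.49767978e-04,  8.70341350e-04, -7.16381236e-05,
        1.22249675e-03,  2.37436950e-03]), 'joint_efforts': array([-2.03471049e-03, -6.05236173e+01, -3.42063046e+01, -2.62302356e-04,
        9.48130677e-03,  3.61521288e-06]), 'eef_pos': array([ 6.24513005e+02, -2.02398657e-02,  2.30557146e+02]), 'tcp_rot': array([-3.14020053e+00, -2.45058470e-06,  1.57077322e+00]), 'contact_force': array([ 0.06981762,  0.17734615, -0.66476228]), 'wrist_torque': array([ 0.01226923,  0.02793245, -0.0419727 ]), 'opening': 1.0005634294338723}
scene [[439.22534487   0.         265.64666154]
 [  0.         439.22534487 190.52609933]
 [  0.           0.           1.        ]] [[-0.7862863   0.61786078  0.00138295]
 [ 0.41205117  0.52603932 -0.74397343]
 [-0.46039949 -0.58440627 -0.66820777]] [ 416.83458084 -193.31965964 1608.26690516]
side [[384.45285732   0.         252.85631824]
 [  0.         384.45285732 192.34888328]
 [  0.           0.           1.        ]] [[-0.67506243 -0.73759815 -0.01548215]
 [-0.41577532  0.39769251 -0.81790681]
 [ 0.60944368 -0.54570106 -0.57514238]] [411.70454323 306.93453291 565.39921798]
```

```bash
python3 - <<'E'
import cv2,numpy as np
a=cv2.imread('pics/scene0.png');b=cv2.imread('pics/side0.png')
cv2.imwrite('pics/v1.png',cv2.resize(a,(800,600),interpolation=cv2.INTER_CUBIC))
cv2.imwrite('pics/v2.png',cv2.resize(b,(800,600),interpolation=cv2.INTER_CUBIC))
E
```

```text
(no output)
```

View pics/v1.png

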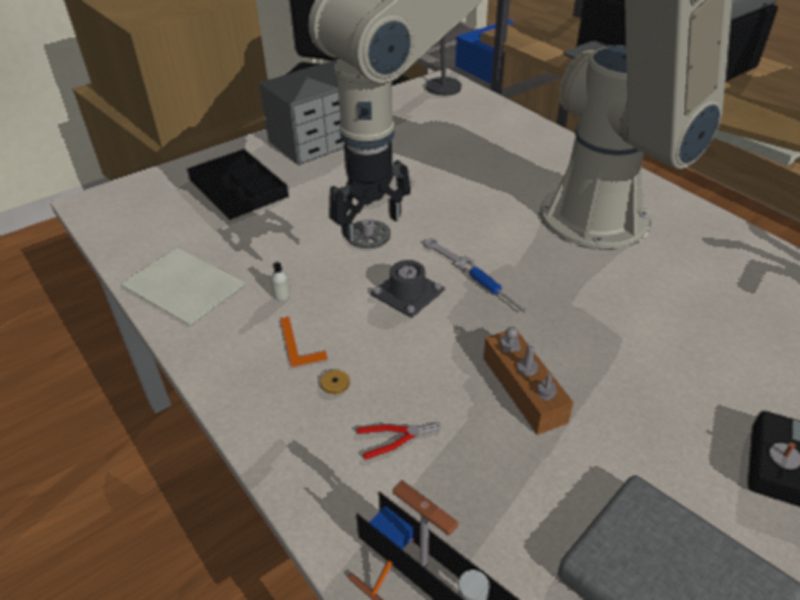

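View pics/v2.png

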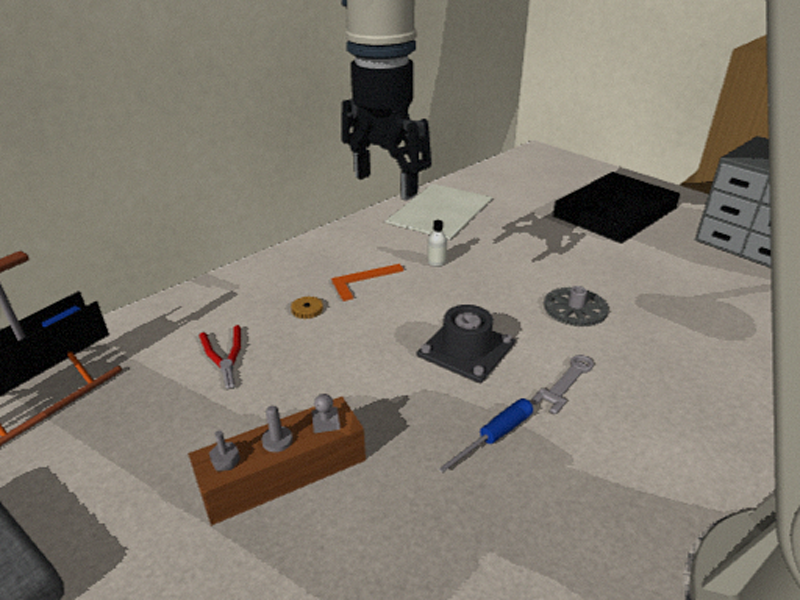

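The middle arbor in the rack looks like the target: it has a round collar and a thick pin, with its top at about scene (529,347) and side (273,408) in the 800 px views. The hex arbor is at one end of the rack and the ball arbor at the other. The socket mouth is at scene (408,270) / side (467,318), and the gear boss at scene (369,226) / side (578,290).

```bash
cat > h.py <<'E'
import cv2,numpy as np
from scipy.optimize import least_squares
def ray(f,uv):
    K=f["intrinsics"];R=f["R"];t=f["t"]
    p=(np.array(uv,float)-K[:2,2])/K[0,0]
    if f.get("fish"):
        r=np.linalg.norm(p);d=np.r_[p/r*np.sin(r),np.cos(r)] if r>0 else np.array([0,0,1.])
    else: d=np.r_[p,1]
    return -R.T@t, R.T@d/np.linalg.norm(d)
def plane(f,uv,z):
    c,d=ray(f,uv);return c+d*(z-c[2])/d[2]
def tri(rs):
    A=sum(np.eye(3)-np.outer(d,d) for c,d in rs);b=sum((np.eye(3)-np.outer(d,d))@c for c,d in rs)
    return np.linalg.solve(A,b)
def load(n): return dict(np.load('pics/%s.npz'%n))
def proj(f,X):
    p=f["R"]@np.array(X,float)+f["t"];K=f["intrinsics"]
    if f.get("fish"):
        r=np.hypot(p[0],p[1]);return K[:2,2]+K[0,0]*np.arctan2(r,p[2])*p[:2]/r
    return (K@(p/p[2]))[:2]
E
python3 - <<'E'
from h import *
np.set_printoptions(precision=1,suppress=True)
S=load('scene0');D=load('side0');k=.64
for n,a,b,z in(("arbor top",(530,347),(273,408),108),("hex top",(549,375),(220,433),0),("ball",(511,332),(323,401),0),("mouth",(408,269),(467,318),60),("boss",(369,226),(578,291),36)):
    a=np.array(a)*k;b=np.array(b)*k
    print(n,tri([ray(S,a),ray(D,b)]), plane(S,a,z),plane(D,b,z))
# rack top corners
for uv in((190,455),(345,398),(365,432),(208,492)): print('rack',plane(D,np.array(uv)*k,56))
E
```

```text
arbor top [505.5 276.6 106.9] [506.8 278.9 108. ] [505.2 275.6 108. ]
hex top [520.3 335.2  99.1] [445.7 283.4  -0. ] [615.3 301.6   0. ]
ball [491.8 220.   89.2] [422.7 161.7  -0. ] [570.4 169.6   0. ]
mouth [508.6 -49.8  62.4] [506.5 -53.   60. ] [510.3 -51.3  60. ]
boss [ 458.7 -259.1   30.7] [ 465.5 -246.9   36. ] [ 456.8 -258.7   36. ]
rack [555.7 360.8  56. ]
rack [506.9 177.3  56. ]
rack [447.  195.4  56. ]
rack [496.4 370.2  56. ]
```

Request:
play_rows --moves '[[[0.028,-0.012,0],[0,0,0],100],[[0.028,-0.012,0],[0,0,0],100],[[0.028,-0.012,0],[0,0,0],100],[[0.028,-0.012,0],[0,0,0],100],[[0.028,-0.012,0],[0,0,0],100],[[0.028,-0.012,0],[0,0,0],100],[[0.028,-0.012,0],[0,0,0],100],[[0.028,-0.012,0],[0,0,0],100],[[0.028,-0.012,0],[0,0,0],100],[[0.025,-0.012,0],[0,0,0],100],[[0,0,0],[0,0,0],100],[[0,0,0],[0,0,0],100]]'

```text
clock: 1.3
eef_pos: [504.7, 277.1, 231.0]
tcp_rot: [-3.141, 0.001, 1.572]
contact_force: [0.7, 0.6, -0.5]
opening: 0.998
```

```bash
python3 - <<'E'
from rig import *
import cv2,numpy as np
s=sense();print(s["clock"],s["eef_pos"],s["tcp_rot"],s["contact_force"])
f=grab_frame("wrist");f["fish"]=1;np.savez('pics/w1.npz',**f)
cv2.imwrite('pics/w1.png',cv2.resize(f["pixels"][...,::-1],(800,600),interpolation=cv2.INTER_CUBIC));print(f["intrinsics"],f["R"],f["t"],-f["R"].T@f["t"])
E
```

```text
1.3 [504.67816373 277.1348798  230.99027361] [-3.14122099e+00  5.97779892e-04  1.57228645e+00] [ 0.72363703  0.60600441 -0.49604406]
[[297.31863964   0.         253.93911261]
 [  0.         297.31863964 193.48929492]
 [  0.           0.           1.        ]] [[ 9.99998447e-01  1.75676900e-03 -1.38944505e-04]
 [ 1.70963778e-03 -9.47997646e-01  3.18272746e-01]
 [ 4.27412631e-04 -3.18272489e-01 -9.47999177e-01]] [-505.20065019  220.738898    468.76352376] [504.62212671 359.34201009 374.06206471]
```

View pics/w1.png

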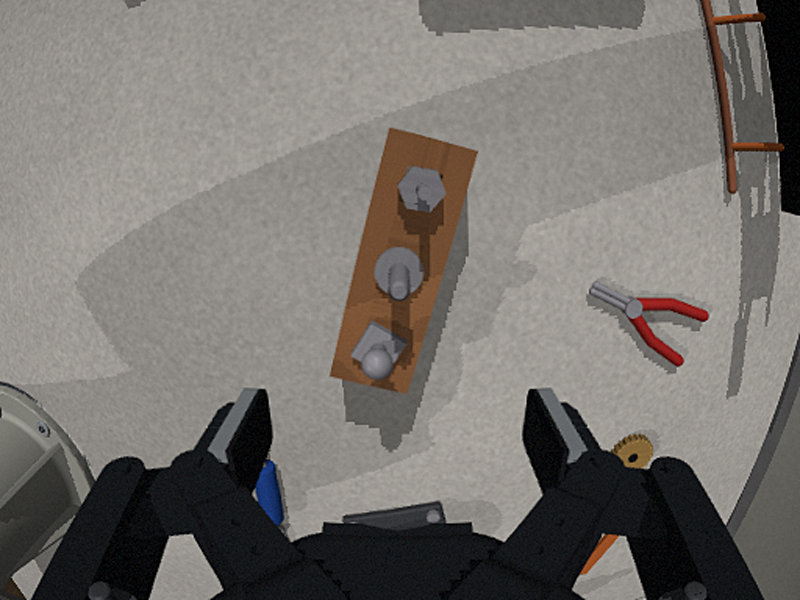

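The wrist view shows the round-collar arbor in the middle hole. Its collar centre is at about (399,272) and its pin top at about (399,291).

```bash
python3 - <<'E'
from h import *
np.set_printoptions(precision=1,suppress=True)
W=load('w1');k=.64
print(plane(W,np.array((399,292))*k,107),plane(W,np.array((399,271.5))*k,62),plane(W,np.array((422,189))*k,70))
g=cv2.cvtColor(W["pixels"],cv2.COLOR_RGB2HSV)
m=((g[...,1]<60)).astype(np.uint8);m[:140]=0;m[215:]=0;m[:,:225]=0;m[:,285:]=0
# round collar blob: grey inside brown rack
n,l,st,c=cv2.connectedComponentsWithStats(m)
print(st,c)
E
```

```text
[506.1 276.2 107. ] [506.3 277.1  62. ] [521.  335.1  70. ]
[[     0      0    512    384 195209]
 [   225    140      9     37    188]
 [   240    158     31     34    806]
 [   272    173     13     42    285]
 [   232    205     23     10    120]] [[255.5 191.6]
 [227.7 152.7]
 [254.9 173.8]
 [280.1 199.9]
 [241.2 211.1]]
```

Request:
play_rows --moves '[[[0,0.0015,0.02],[0,0,0],60],[[0,0,0.03],[0,0,0],60],[[0,0,0.035],[0,0,0],60],[[0,0,0.035],[0,0,0],60],[[0,0,0.025],[0,0,0],60],[[0,0,0.014],[0,0,0],60],[[0,0,0],[0,0,0],60],[[0,0,0],[0,0,0],30],[[0,0,0],[0,0,0],10],[[0,0,0],[0,0,0],0],[[0,0,0],[0,0,0],0],[[0,0,0],[0,0,0],0],[[0,0,0],[0,0,0],0],[[0,0,0],[0,0,0],0],[[0,0,0],[0,0,0],0]]' --squeeze 40

```text
clock: 2.85
eef_pos: [507.4, 277.4, 73.7]
tcp_rot: [3.139, -0.001, 1.571]
contact_force: [0.2, -1.1, 7.5]
opening: 0.143
```

Request:
play_rows --moves '[[[0,0,-0.005],[0,0,0],0],[[0,0,-0.01],[0,0,0],0],[[0,0,-0.02],[0,0,0],0],[[0,0,-0.025],[0,0,0],0],[[0,0,-0.025],[0,0,0],0],[[0,0,-0.02],[0,0,0],0],[[0,0,-0.005],[0,0,0],0],[[0,0,0],[0,0,0],0]]'

```text
clock: 3.65
eef_pos: [506.8, 277.2, 183.2]
tcp_rot: [3.14, -0.001, 1.571]
contact_force: [0.6, -0.6, -1.8]
opening: 0.15
```

```bash
python3 - <<'E'
from rig import *
import cv2,numpy as np
s=sense();print(s["clock"],s["eef_pos"],s["tcp_rot"],s["contact_force"],s["opening"])
f=grab_frame("wrist");f["fish"]=1;np.savez('pics/w2.npz',**f)
f2=grab_frame("side");np.savez('pics/d2.npz',**f2)
a=cv2.resize(f["pixels"][...,::-1][180:384,80:430],(800,466),interpolation=cv2.INTER_CUBIC)
cv2.imwrite('pics/w2.png',a)
E
```

```text
3.65 [506.77543171 277.20480857 183.16086673] [ 3.14014573e+00 -8.24895054e-04  1.57086994e+00] [ 0.64931278 -0.55789345 -1.83208832] 0.15040420070887192
```

View pics/w2.png

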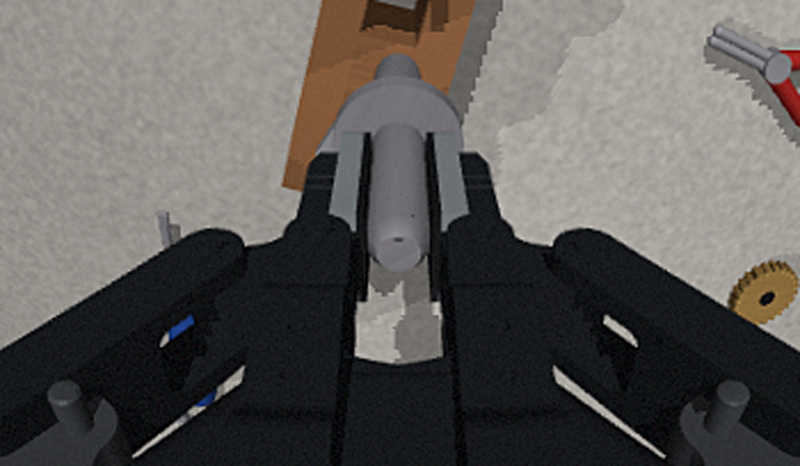

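Request:
play_rows --moves '[[[-0.015,0,0],[0,0,0],0],[[-0.03,0,0],[0,0,0],0],[[-0.03,0,0],[0,0,0],0],[[-0.03,0,0],[0,0,0],0],[[-0.03,0,0],[0,0,0],0],[[-0.03,0,0],[0,0,0],0],[[-0.03,0,0],[0,0,0],0],[[-0.03,0,0],[0,0,0],0],[[-0.03,0,0],[0,0,0],0],[[-0.03,0,0],[0,0,0],0],[[-0.03,0,0],[0,0,0],0],[[-0.03,0,0],[0,0,0],0],[[-0.03,0,0],[0,0,0],0],[[-0.013,0.002,0],[0,0,0],0],[[0,0,0],[0,0,0],0],[[0,0,0],[0,0,0],0],[[0,0,0],[0,0,0],0]]'

```text
clock: 5.45
eef_pos: [508.2, -110.1, 182.0]
tcp_rot: [-3.141, -0.0, 1.571]
contact_force: [0.1, 0.5, -1.7]
opening: 0.152
```

```bash
python3 - <<'E'
from rig import *
import cv2,numpy as np
s=sense();print(s["clock"],s["eef_pos"],s["tcp_rot"],s["contact_force"],s["opening"])
f=grab_frame("wrist");f["fish"]=1;np.savez('pics/w3.npz',**f)
a=cv2.resize(f["pixels"][...,::-1][50:350,100:410],(775,750),interpolation=cv2.INTER_CUBIC)[:600]
cv2.imwrite('pics/w3.png',a)
E
```

```text
5.45 [ 508.17312816 -110.12267129  181.95863817] [-3.14082507e+00 -4.72509284e-04  1.57139421e+00] [ 0.09714461  0.53013856 -1.6706043 ] 0.15178631154886818
```

View pics/w3.png

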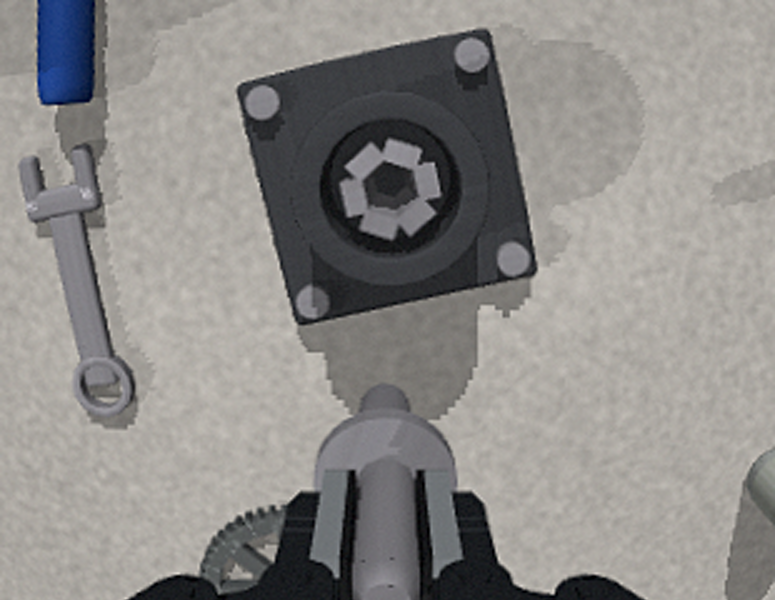

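Segments and bore are centred at about (390,187) in the crop, and the held collar spans x 315 to 456.

```bash
python3 - <<'E'
from h import *
np.set_printoptions(precision=2,suppress=True)
W=load('w3');W2=load('w2')
c=lambda x,y:np.array((100+x/2.5-.3,50+y/2.5-.3))
print('mouth60',plane(W,c(390,187),60))
g=cv2.cvtColor(W["pixels"],cv2.COLOR_RGB2GRAY)
m=np.zeros_like(g);m[95:155,225:288]=(g[95:155,225:288]>105)
ys,xs=np.nonzero(m)
(cx,cy),r=cv2.minEnclosingCircle(np.c_[xs,ys].astype(np.float32));print('segs',cx,cy,r,plane(W,(cx,cy),58))
# dark annulus
d=np.zeros_like(g);d[85:165,215:298]=(g[85:165,215:298]<38)
n,l,st,ce=cv2.connectedComponentsWithStats(d);i=1+np.argmax(st[1:,4]);ct,_=cv2.findContours((l==i).astype(np.uint8),0,1);e=cv2.fitEllipse(max(ct,key=len));print('dark',st[i],e,plane(W,e[0],60))
T=np.array([508.2,-110.1,182.0]);T2=np.array([506.8,277.2,183.2])
print('top held w2',plane(W2,(80+400*.4375,180+252*.4375),T2[2]+34)-T2)
print('collar L,R w3',plane(W,c(315,475),T[2]-12)-T,plane(W,c(456,475),T[2]-12)-T)
print('collar top edge w3 (far edge, centre=-17)',plane(W,c(385,412),T[2]-12)-T,'w2',plane(W2,(80+398*.4375,180+83*.4375),T2[2]-12)-T2)
print('tip',plane(W,c(384,384),T[2]-62)-T, plane(W2,(80+398*.4375,180+56*.4375),T2[2]-62)-T2,'edge: -7')
E
```

```text
mouth60 [509.72 -52.25  60.  ]
segs 255.7753143310547 125.13623046875 19.985910415649414 [509.8  -53.01  58.  ]
dark [228  98  56  54 945] ((255.5859375, 123.92793273925781), (52.29456329345703, 54.935585021972656), 88.3408432006836) [509.61 -51.74  60.  ]
top held w2 [ 0.5  -0.65 34.  ]
collar L,R w3 [-16.53   1.47 -12.  ] [ 16.59   1.51 -12.  ]
collar top edge w3 (far edge, centre=-17) [ -0.09  17.6  -12.  ] w2 [  0.2   16.52 -12.  ]
tip [ -0.44   5.76 -62.  ] [  0.33   4.87 -62.  ] edge: -7
```

Request:
play_rows --moves '[[[0.015,0.0014,0],[0,0,0],0],[[0.025,0,0],[0,0,0],0],[[0.018,0,0],[0,0,0],0],[[0,0,0.01],[0,0,0],0],[[0,0,0.02],[0,0,0],0],[[0,0,0.015],[0,0,0],0],[[0,0,0.005],[0,0,0],0],[[0,0,0],[0,0,0],0],[[0,0,0],[0,0,0],0]]'

```text
clock: 6.4
eef_pos: [510.2, -53.0, 132.7]
tcp_rot: [3.141, 0.0, 1.571]
contact_force: [0.5, -0.2, -1.7]
opening: 0.147
```

```bash
python3 - <<'E'
from rig import *
import cv2,numpy as np
s=sense();print(s["clock"],s["eef_pos"],s["tcp_rot"],s["contact_force"],s["opening"])
a=[]
for n,c in(("scene",(255,180)),("side",(298,200))):
    f=grab_frame(n);np.savez('pics/%s4.npz'%n,**f)
    x,y=c;a.append(cv2.resize(f["pixels"][...,::-1][y-75:y+35,x-45:x+45],(400,489),interpolation=cv2.INTER_CUBIC))
cv2.imwrite('pics/v4.png',np.hstack(a))
E
```

```text
6.4 [510.23598356 -52.95041901 132.65124592] [3.14114320e+00 6.08953407e-05 1.57095401e+00] [ 0.48993817 -0.15922081 -1.73513519] 0.14673518199653798
```

View pics/v4.png

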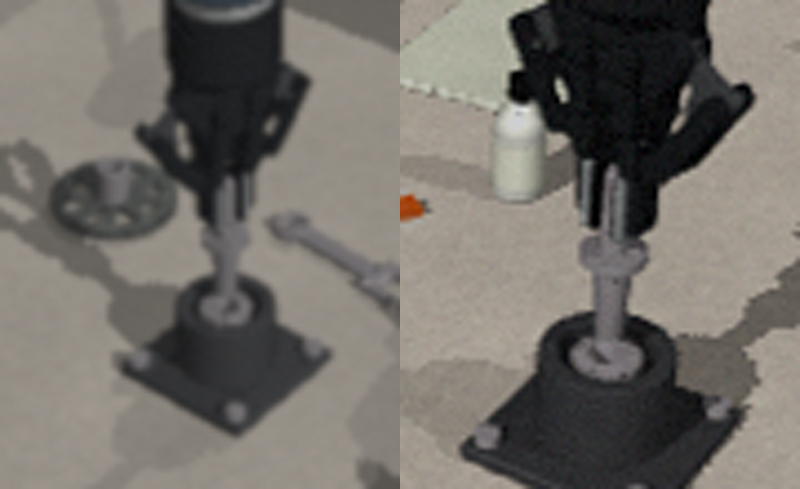

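The arbor hangs vertically over the segments in both views, so I'm lowering it to just short of the seat.

Request:
play_rows --moves '[[[0.001,-0.0005,0.005],[0,0,0],0],[[0,0,0.01],[0,0,0],0],[[0,0,0.01],[0,0,0],0],[[0,0,0.008],[0,0,0],0],[[0,0,0.003],[0,0,0],0],[[0,0,0],[0,0,0],0],[[0,0,0],[0,0,0],0]]'

```text
clock: 7.2
eef_pos: [509.4, -52.1, 96.2]
tcp_rot: [-3.141, 0.0, 1.571]
contact_force: [0.2, -0.3, -1.6]
opening: 0.152
```

Request:
play_rows --moves '[[[0,0,0.002],[0,0,0],0],[[0,0,0.002],[0,0,0],0],[[0,0,0.001],[0,0,0],0],[[0,0,0],[0,0,0],0]]'

```text
clock: 7.6
eef_pos: [509.6, -52.1, 91.3]
tcp_rot: [3.141, 0.0, 1.571]
contact_force: [1.3, -1.5, -2.4]
opening: 0.147
```

Request:
play_rows --moves '[[[0,0,0.001],[0,0,0],0],[[0,0,0.0],[0,0,0],0]]'

```text
clock: 7.8
eef_pos: [509.6, -52.1, 90.3]
tcp_rot: [3.141, 0.0, 1.571]
contact_force: [1.5, -2.1, -1.8]
opening: 0.15
```

Request:
play_rows --moves '[[[0,0,0.001],[0,0,0],0],[[0,0,0.0],[0,0,0],0]]'

```text
clock: 8.0
eef_pos: [509.6, -52.1, 89.3]
tcp_rot: [3.141, 0.0, 1.571]
contact_force: [1.3, -2.3, -1.9]
opening: 0.153
```

Request:
play_rows --moves '[[[-0.0005,0.0004,0],[0,0,0],0],[[0,0,0.0005],[0,0,0],0],[[0,0,0.0],[0,0,0],0]]'

```text
clock: 8.3
eef_pos: [509.8, -52.5, 88.7]
tcp_rot: [-3.141, -0.0, 1.571]
contact_force: [0.3, -0.9, -0.5]
opening: 0.149
```

Request:
play_rows --moves '[[[0,0,0.0005],[0,0,0],0],[[0,0,0.0],[0,0,0],0]]'

```text
clock: 8.5
eef_pos: [509.8, -52.5, 88.2]
tcp_rot: [-3.141, -0.0, 1.571]
contact_force: [1.2, -1.0, -0.4]
opening: 0.147
```

Request:
play_rows --moves '[[[-0.0002,0.0002,0.0005],[0,0,0],0],[[0,0,0.0],[0,0,0],0]]'

```text
clock: 8.7
eef_pos: [509.9, -52.6, 87.7]
tcp_rot: [-3.141, -0.0, 1.571]
contact_force: [0.4, -1.3, 0.0]
opening: 0.144
```

Request:
play_rows --moves '[[[0,0,0],[0,0,0],18],[[0,0,0],[0,0,0],22],[[0,0,0],[0,0,0],30],[[0,0,0],[0,0,0],45],[[0,0,0],[0,0,0],60],[[0,0,0],[0,0,0],60]]'

```text
clock: 9.3
eef_pos: [510.0, -52.7, 87.8]
tcp_rot: [-3.141, -0.0, 1.571]
contact_force: [-0.0, 0.5, 0.1]
opening: 0.599
```

```bash
python3 - <<'E'
from rig import *
import cv2,numpy as np
s=sense();print(s["clock"],s["eef_pos"],s["contact_force"],s["opening"])
a=[]
for n,(x,y) in(("scene",(260,170)),("side",(298,200))):
    f=grab_frame(n);np.savez('pics/%s5.npz'%n,**f)
    a.append(cv2.resize(f["pixels"][...,::-1][y-50:y+35,x-45:x+45],(400,378),interpolation=cv2.INTER_CUBIC))
f=grab_frame("wrist");f["fish"]=1;np.savez('pics/w5.npz',**f)
b=cv2.resize(f["pixels"][...,::-1][160:270,155:355],(400,220),interpolation=cv2.INTER_CUBIC)
cv2.imwrite('pics/v5.png',np.vstack([np.hstack(a),np.hstack([b,b*0])]))
E
```

```text
9.3 [509.96537128 -52.67557444  87.75657581] [-0.04255389  0.53163537  0.13750728] 0.5987087993336596
```

View pics/v5.png

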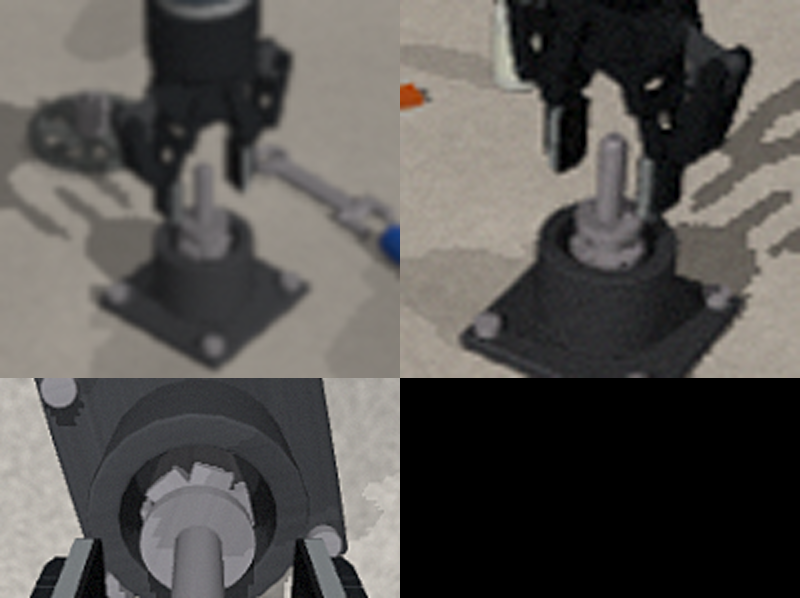

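The arbor stands by itself with the collar clear of the segments and the barrel. The pin top is at side px (300.7,181.5) and scene px (261.1,157.6).

```bash
python3 - <<'E'
from h import *
np.set_printoptions(precision=2,suppress=True)
S=load('scene5');D=load('side5')
a=(261.1,157.6);b=(300.7,181.5)
print(tri([ray(S,a),ray(D,b)]),plane(S,a,122),plane(D,b,122))
E
```

```text
[508.67 -50.1  120.48] [510.24 -47.7  122.  ] [507.58 -49.22 122.  ]
```

Request:
play_rows --moves '[[[0,0,-0.005],[0,0,0],60],[[0,0,-0.015],[0,0,0],60],[[0,0,-0.025],[0,0,0],60],[[0,0,-0.015],[0,0,0],0],[[0,0,0],[0,0,0],0],[[0,0,0],[0,0,0],0],[[0,0,0],[0,0,0],0],[[0,0,0],[0,0,0],0],[[0,0,0],[0,0,0],0],[[0,0,0],[0,0,0],0]]'

```text
clock: 10.45
eef_pos: [509.8, -52.7, 147.3]
tcp_rot: [-3.141, -0.0, 1.571]
contact_force: [-0.3, 0.1, -0.2]
opening: 0.001
```

Request:
play_rows --moves '[[[0,0,0.01],[0,0,0],0],[[0,0,0.01],[0,0,0],0],[[0,0,0.003],[0,0,0],0],[[0,0,0],[0,0,0],0],[[0,0,0],[0,0,0],0]]'

```text
clock: 10.95
eef_pos: [510.0, -52.7, 124.6]
tcp_rot: [-3.141, -0.0, 1.571]
contact_force: [-0.4, 0.4, 0.1]
opening: -0.002
```

Request:
play_rows --moves '[[[0,0,0.001],[0,0,0],0],[[0,0,0.001],[0,0,0],0],[[0,0,0.001],[0,0,0],0],[[0,0,0],[0,0,0],0]]'

```text
clock: 11.35
eef_pos: [510.0, -52.7, 121.8]
tcp_rot: [3.142, 0.0, 1.571]
contact_force: [-1.3, -0.5, -0.6]
opening: 0.002
```

Request:
play_rows --moves '[[[0,0,0.001],[0,0,0],0],[[0,0,0.001],[0,0,0],0],[[0,0,0],[0,0,0],0]]'

```text
clock: 11.65
eef_pos: [510.2, -52.7, 119.8]
tcp_rot: [3.141, 0.0, 1.571]
contact_force: [0.2, -0.1, 2.2]
opening: -0.002
```

Request:
play_rows --moves '[[[0,0,0.001],[0,0,0],0],[[0,0,0.001],[0,0,0],0],[[0,0,0.001],[0,0,0],0],[[0,0,0],[0,0,0],0]]'

```text
clock: 12.05
eef_pos: [510.3, -52.7, 117.0]
tcp_rot: [3.141, 0.0, 1.571]
contact_force: [-0.0, 1.5, 4.0]
opening: -0.001
```

Request:
play_rows --moves '[[[0,0,0.001],[0,0,0],0],[[0,0,0.001],[0,0,0],0],[[0,0,0.001],[0,0,0],0],[[0,0,0],[0,0,0],0]]'

```text
clock: 12.45
eef_pos: [510.6, -52.8, 114.4]
tcp_rot: [3.14, 0.0, 1.571]
contact_force: [-2.0, -0.3, 9.1]
opening: -0.0
```

Request:
play_rows --moves '[[[0,0,0.001],[0,0,0],0],[[0,0,0.001],[0,0,0],0],[[0,0,0],[0,0,0],0]]'

```text
clock: 12.75
eef_pos: [510.8, -52.8, 112.7]
tcp_rot: [3.14, 0.0, 1.571]
contact_force: [-0.4, 0.1, 11.8]
opening: -0.0
```

Request:
play_rows --moves '[[[0,0,0.001],[0,0,0],0],[[0,0,0],[0,0,0],0]]'

```text
clock: 12.95
eef_pos: [510.9, -52.8, 111.8]
tcp_rot: [3.14, 0.0, 1.571]
contact_force: [-3.0, -0.0, 13.4]
opening: -0.002
```

Request:
play_rows --moves '[[[0,0,0.0005],[0,0,0],0],[[0,0,0],[0,0,0],0]]'

```text
clock: 13.15
eef_pos: [511.0, -52.8, 111.5]
tcp_rot: [3.139, 0.0, 1.571]
contact_force: [-2.2, 0.1, 15.4]
opening: -0.001
```

Request:
play_rows --moves '[[[0,0,0.0005],[0,0,0],0],[[0,0,0],[0,0,0],0]]'

```text
clock: 13.35
eef_pos: [511.0, -52.8, 111.1]
tcp_rot: [3.139, 0.0, 1.571]
contact_force: [-3.4, 0.2, 16.4]
opening: -0.001
```

Request:
play_rows --moves '[[[0,0,0.0005],[0,0,0],0],[[0,0,0],[0,0,0],0]]'

```text
clock: 13.55
eef_pos: [511.1, -52.8, 110.7]
tcp_rot: [3.139, 0.0, 1.571]
contact_force: [-3.1, 0.2, 17.8]
opening: 0.001
```

Request:
play_rows --moves '[[[0,0,0.0005],[0,0,0],0],[[0,0,0],[0,0,0],0]]'

```text
clock: 13.75
eef_pos: [511.2, -52.8, 110.3]
tcp_rot: [3.139, 0.0, 1.571]
contact_force: [-3.0, -0.2, 18.1]
opening: -0.001
```

Request:
play_rows --moves '[[[0,0,0.0005],[0,0,0],0],[[0,0,0],[0,0,0],0]]'

```text
clock: 13.95
eef_pos: [511.2, -52.8, 109.8]
tcp_rot: [3.139, 0.0, 1.571]
contact_force: [-3.3, 0.8, 18.8]
opening: 0.002
```

```bash
python3 - <<'E'
from rig import *
import cv2,numpy as np
s=sense();print(s["clock"],s["eef_pos"],s["tcp_rot"],s["contact_force"],s["wrist_torque"])
a=[]
for n,(x,y) in(("scene",(260,170)),("side",(298,200))):
    f=grab_frame(n);np.savez('pics/%s6.npz'%n,**f)
    a.append(cv2.resize(f["pixels"][...,::-1][y-50:y+35,x-45:x+45],(400,378),interpolation=cv2.INTER_CUBIC))
f=grab_frame("wrist");f["fish"]=1;np.savez('pics/w6.npz',**f)
b=cv2.resize(f["pixels"][...,::-1][160:270,155:355],(400,220),interpolation=cv2.INTER_CUBIC)
cv2.imwrite('pics/v6.png',np.vstack([np.hstack(a),np.hstack([b,b*0])]))
E
```

```text
13.95 [511.16793646 -52.83780821 109.78996834] [3.13914447e+00 2.66021813e-04 1.57078446e+00] [-3.2999323   0.80335891 18.80752215] [-0.02764358  0.49876406  0.01884354]
```

View pics/v6.png

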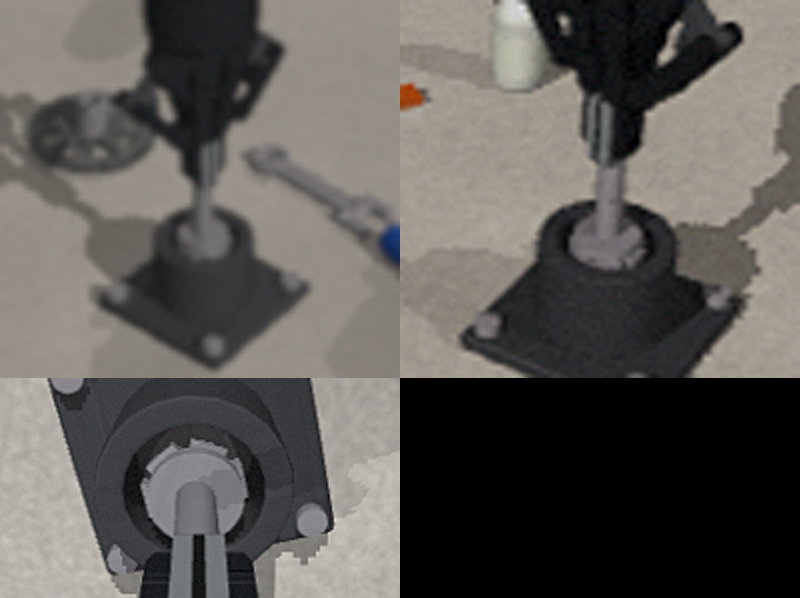

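The collar is now down near the barrel, but the force never jumped at a hard stop. Instead of pressing further, I'll measure the level by touch: first the pin top, then the barrel rim, both lightly.

Request:
play_rows --moves '[[[0,0,-0.001],[0,0,0],0],[[0,0,0],[0,0,0],0]]'

```text
clock: 14.3
eef_pos: [510.7, -52.8, 110.0]
tcp_rot: [3.14, 0.0, 1.571]
contact_force: [-0.7, 0.5, 9.7]
opening: 0.002
```

Request:
play_rows --moves '[[[0,0,-0.0005],[0,0,0],0],[[0,0,0],[0,0,0],0]]'

```text
clock: 14.5
eef_pos: [510.5, -52.7, 110.0]
tcp_rot: [3.141, 0.0, 1.571]
contact_force: [0.3, 1.2, 6.4]
opening: -0.005
```

Request:
play_rows --moves '[[[0,0,-0.0005],[0,0,0],0],[[0,0,0],[0,0,0],0]]'

```text
clock: 14.7
eef_pos: [509.8, -52.7, 110.1]
tcp_rot: [-3.141, -0.0, 1.571]
contact_force: [0.3, 0.3, 2.1]
opening: 0.001
```

Request:
play_rows --moves '[[[0,0,-0.0005],[0,0,0],0],[[0,0,0],[0,0,0],0]]'

```text
clock: 14.9
eef_pos: [509.6, -52.7, 110.5]
tcp_rot: [-3.141, -0.0, 1.571]
contact_force: [-0.8, -0.5, -0.1]
opening: -0.001
```

Request:
play_rows --moves '[[[0,0,-0.008],[0,0,0],0],[[-0.015,0,-0.002],[0,0,0],0],[[-0.018,0,0],[0,0,0],0],[[0,0,0.015],[0,0,0],0],[[0,0,0.02],[0,0,0],0],[[0,0,0.014],[0,0,0],0],[[0,0,0.005],[0,0,0],0],[[0,0,0],[0,0,0],0],[[0,0,0],[0,0,0],0]]'

```text
clock: 15.8
eef_pos: [510.4, -86.1, 67.4]
tcp_rot: [3.141, 0.0, 1.571]
contact_force: [0.9, 0.5, 0.6]
opening: 0.0
```

Request:
play_rows --moves '[[[0,0,0.001],[0,0,0],0],[[0,0,0.001],[0,0,0],0],[[0,0,0],[0,0,0],0]]'

```text
clock: 16.1
eef_pos: [510.2, -85.7, 65.1]
tcp_rot: [3.141, 0.0, 1.571]
contact_force: [0.3, -0.1, 0.2]
opening: 0.001
```

Request:
play_rows --moves '[[[0,0,0.001],[0,0,0],0],[[0,0,0],[0,0,0],0]]'

```text
clock: 16.3
eef_pos: [510.0, -85.6, 63.8]
tcp_rot: [-3.142, -0.0, 1.571]
contact_force: [0.4, -0.2, 0.2]
opening: -0.0
```

Request:
play_rows --moves '[[[0,0,0.001],[0,0,0],0],[[0,0,0.001],[0,0,0],0],[[0,0,0],[0,0,0],0]]'

```text
clock: 16.6
eef_pos: [509.9, -85.7, 61.6]
tcp_rot: [-3.141, -0.0, 1.571]
contact_force: [-0.5, 0.0, -0.0]
opening: 0.0
```

Request:
play_rows --moves '[[[0,0,0.0005],[0,0,0],0],[[0,0,0.0005],[0,0,0],0],[[0,0,0],[0,0,0],0]]'

```text
clock: 16.9
eef_pos: [509.9, -85.7, 60.7]
tcp_rot: [-3.141, -0.0, 1.571]
contact_force: [-0.2, -0.8, -0.8]
opening: 0.0
```

Request:
play_rows --moves '[[[0,0,0.0005],[0,0,0],0],[[0,0,0],[0,0,0],0]]'

```text
clock: 17.1
eef_pos: [510.0, -85.7, 60.2]
tcp_rot: [-3.141, -0.0, 1.571]
contact_force: [0.2, -1.0, -0.7]
opening: 0.002
```

Request:
play_rows --moves '[[[0,0,0.0005],[0,0,0],0],[[0,0,0],[0,0,0],0]]'

```text
clock: 17.3
eef_pos: [510.0, -85.7, 60.1]
tcp_rot: [3.142, 0.0, 1.571]
contact_force: [-1.5, -0.5, 5.4]
opening: 0.003
```

By touch, the rim is at z = 60.1 and the pin top at 110.1, so the collar is about 2 mm below flush. The barrel mouth is wider than the collar, so there is no hard stop. I'll grip the pin, draw it up a little, and tap it back to 112.

Request:
play_rows --moves '[[[0,0,-0.01],[0,0,0],0],[[0,0,-0.03],[0,0,0],0],[[0,0,-0.03],[0,0,0],0],[[0.01,0,-0.005],[0,0,0],40],[[0.015,0,0],[0,0,0],50],[[0.008,0,0],[0,0,0],50],[[0,0,0],[0,0,0],50],[[0,0,0],[0,0,0],50]]'

```text
clock: 18.1
eef_pos: [509.4, -52.2, 133.8]
tcp_rot: [-3.14, -0.0, 1.572]
contact_force: [-0.6, 0.1, -0.2]
opening: 0.501
```

Request:
play_rows --moves '[[[0,0,0.01],[0,0,0],50],[[0,0,0.02],[0,0,0],50],[[0,0,0.02],[0,0,0],50],[[0,0,0.006],[0,0,0],50],[[0,0,0],[0,0,0],50],[[0,0,0],[0,0,0],25],[[0,0,0],[0,0,0],0],[[0,0,0],[0,0,0],0],[[0,0,0],[0,0,0],0],[[0,0,0],[0,0,0],0],[[0,0,0],[0,0,0],0]]' --squeeze 60

```text
clock: 19.2
eef_pos: [510.2, -52.8, 79.6]
tcp_rot: [3.141, 0.0, 1.571]
contact_force: [-1.7, -1.0, 6.1]
opening: 0.141
```

Request:
play_rows --moves '[[[0,0,-0.001],[0,0,0],0],[[0,0,0],[0,0,0],0]]'

```text
clock: 19.4
eef_pos: [510.0, -52.7, 79.7]
tcp_rot: [3.141, 0.0, 1.571]
contact_force: [0.5, -1.1, -4.4]
opening: 0.141
```

Request:
play_rows --moves '[[[0,0,-0.0005],[0,0,0],0],[[0,0,0],[0,0,0],0]]'

```text
clock: 19.6
eef_pos: [509.8, -52.7, 79.8]
tcp_rot: [-3.141, 0.0, 1.571]
contact_force: [3.0, -0.6, -13.0]
opening: 0.142
```

Request:
play_rows --moves '[[[0,0,-0.0005],[0,0,0],0],[[0,0,0],[0,0,0],0]]'

```text
clock: 19.8
eef_pos: [509.6, -52.7, 80.3]
tcp_rot: [-3.141, -0.0, 1.571]
contact_force: [2.4, -1.9, -16.7]
opening: 0.141
```

Request:
play_rows --moves '[[[0,0,-0.0005],[0,0,0],0],[[0,0,0],[0,0,0],0]]'

```text
clock: 20.0
eef_pos: [509.6, -52.6, 81.1]
tcp_rot: [-3.141, -0.0, 1.571]
contact_force: [1.3, -0.9, -14.6]
opening: 0.135
```

Request:
play_rows --moves '[[[0,0,-0.0005],[0,0,0],0],[[0,0,0],[0,0,0],0]]'

```text
clock: 20.2
eef_pos: [509.7, -52.7, 81.8]
tcp_rot: [-3.141, -0.0, 1.571]
contact_force: [0.4, -0.4, -13.7]
opening: 0.137
```

Request:
play_rows --moves '[[[0,0,-0.0005],[0,0,0],0],[[0,0,0],[0,0,0],0]]'

```text
clock: 20.4
eef_pos: [509.8, -52.7, 82.4]
tcp_rot: [-3.141, -0.0, 1.571]
contact_force: [-0.3, -0.1, -12.2]
opening: 0.141
```

Request:
play_rows --moves '[[[0,0,0.001],[0,0,0],0],[[0,0,0.0005],[0,0,0],0],[[0,0,0],[0,0,0],0]]'

```text
clock: 20.7
eef_pos: [510.3, -52.7, 82.2]
tcp_rot: [3.141, 0.0, 1.571]
contact_force: [-5.8, 0.0, 7.7]
opening: 0.145
```

Request:
play_rows --moves '[[[0,0,-0.0005],[0,0,0],0],[[0,0,0],[0,0,0],18],[[0,0,0],[0,0,0],25],[[0,0,0],[0,0,0],40],[[0,0,0],[0,0,0],60],[[0,0,-0.015],[0,0,0],60],[[0,0,-0.025],[0,0,0],60],[[0,0,-0.01],[0,0,0],0],[[0,0,0],[0,0,0],0],[[0,0,0],[0,0,0],0],[[0,0,0],[0,0,0],0],[[0,0,0],[0,0,0],0],[[0,0,0],[0,0,0],0],[[0,0,0],[0,0,0],0]]'

```text
clock: 22.1
eef_pos: [509.8, -52.7, 130.9]
tcp_rot: [-3.141, -0.0, 1.571]
contact_force: [0.2, -0.3, 0.2]
opening: -0.001
```

Request:
play_rows --moves '[[[0,0,0.01],[0,0,0],0],[[0,0,0.005],[0,0,0],0],[[0,0,0.002],[0,0,0],0],[[0,0,0],[0,0,0],0],[[0,0,0],[0,0,0],0]]'

```text
clock: 22.6
eef_pos: [510.0, -52.7, 114.2]
tcp_rot: [-3.141, 0.0, 1.571]
contact_force: [-0.2, 0.0, 0.6]
opening: -0.0
```

Request:
play_rows --moves '[[[0,0,0.0005],[0,0,0],0],[[0,0,0],[0,0,0],0]]'

```text
clock: 22.8
eef_pos: [510.1, -52.7, 113.9]
tcp_rot: [3.141, 0.0, 1.571]
contact_force: [-0.1, 0.3, -0.0]
opening: 0.001
```

Request:
play_rows --moves '[[[0,0,0.0005],[0,0,0],0],[[0,0,0],[0,0,0],0]]'

```text
clock: 23.0
eef_pos: [510.0, -52.7, 113.3]
tcp_rot: [3.141, 0.0, 1.571]
contact_force: [0.9, 0.3, 0.3]
opening: -0.0
```

Request:
play_rows --moves '[[[0,0,0.0005],[0,0,0],0],[[0,0,0],[0,0,0],0]]'

```text
clock: 23.2
eef_pos: [510.0, -52.7, 112.8]
tcp_rot: [-3.142, -0.0, 1.571]
contact_force: [0.1, -0.0, -0.0]
opening: 0.005
```

Request:
play_rows --moves '[[[0,0,0.0005],[0,0,0],0],[[0,0,0],[0,0,0],0]]'

```text
clock: 23.4
eef_pos: [510.2, -52.7, 112.7]
tcp_rot: [3.141, 0.0, 1.571]
contact_force: [-0.1, -0.9, 5.4]
opening: -0.0
```

Request:
play_rows --moves '[[[0,0,0.0005],[0,0,0],0],[[0,0,0],[0,0,0],0]]'

```text
clock: 23.6
eef_pos: [510.4, -52.8, 112.6]
tcp_rot: [3.141, 0.0, 1.571]
contact_force: [-1.8, -0.2, 9.0]
opening: -0.001
```

Request:
play_rows --moves '[[[0,0,0.0005],[0,0,0],0],[[0,0,0],[0,0,0],0]]'

```text
clock: 23.8
eef_pos: [510.8, -52.8, 112.4]
tcp_rot: [3.14, 0.0, 1.571]
contact_force: [-2.1, -0.8, 13.0]
opening: 0.001
```

Request:
play_rows --moves '[[[0,0,0.0004],[0,0,0],0],[[0,0,0],[0,0,0],0]]'

```text
clock: 24.0
eef_pos: [511.0, -52.8, 112.2]
tcp_rot: [3.14, 0.0, 1.571]
contact_force: [-3.1, 0.7, 14.3]
opening: 0.003
```

Request:
play_rows --moves '[[[0,0,0.0004],[0,0,0],0],[[0,0,0],[0,0,0],0]]'

```text
clock: 24.2
eef_pos: [511.1, -52.8, 111.9]
tcp_rot: [3.139, 0.0, 1.571]
contact_force: [-2.3, 0.1, 14.7]
opening: 0.004
```

Request:
play_rows --moves '[[[0,0,-0.001],[0,0,0],0],[[0,0,-0.0006],[0,0,0],0],[[0,0,0],[0,0,0],0]]'

```text
clock: 24.5
eef_pos: [510.1, -52.7, 112.2]
tcp_rot: [3.141, -0.0, 1.571]
contact_force: [-0.5, -0.2, 3.0]
opening: -0.001
```

The pin top reads 112.2 unloaded, against rim + 52 = 112.1, so the collar is flush within my reading. Next is the gear.

Request:
play_rows --moves '[[[0,0,-0.01],[0,0,0],0],[[0,0,-0.025],[0,0,0],0],[[0,0,-0.03],[0,0,0],60],[[-0.025,-0.006,-0.02],[0,0,0],60],[[-0.03,-0.008,0],[0,0,0],60],[[-0.03,-0.008,0],[0,0,0],60],[[-0.03,-0.008,0],[0,0,0],60],[[-0.03,-0.008,0],[0,0,0],60],[[-0.03,-0.008,0],[0,0,0],60],[[-0.03,-0.008,0],[0,0,0],60],[[0,0,0],[0,0,0],60],[[0,0,0],[0,0,0],60]]'

```text
clock: 25.7
eef_pos: [455.8, -257.9, 197.3]
tcp_rot: [-3.142, -0.0, 1.569]
contact_force: [0.7, -0.6, 0.1]
opening: 0.598
```

```bash
python3 - <<'E'
from rig import *
import cv2,numpy as np
s=sense();print(s["clock"],s["eef_pos"],s["tcp_rot"],s["contact_force"],s["opening"])
f=grab_frame("wrist");f["fish"]=1;np.savez('pics/w7.npz',**f)
cv2.imwrite('pics/w7.png',cv2.resize(f["pixels"][...,::-1][50:290,100:410],(775,600),interpolation=cv2.INTER_CUBIC))
E
```

```text
25.7 [ 455.75559044 -257.90350495  197.30708352] [-3.14154556e+00 -3.69989821e-04  1.56901115e+00] [ 0.65056711 -0.56753459  0.13616242] 0.597623319766506
```

View pics/w7.png

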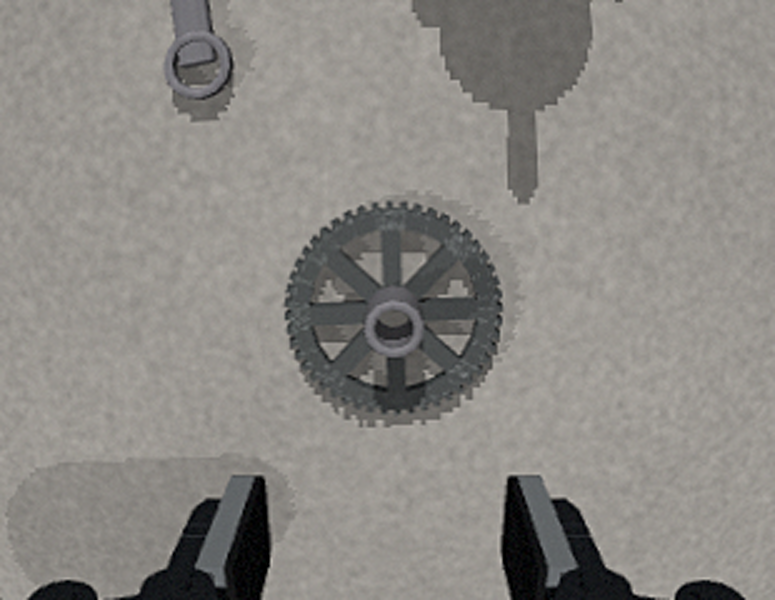

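The gear lies flat with the wheel centre at about (394,307) and the boss-top ring at about (394,328).

```bash
python3 - <<'E'
from h import *
np.set_printoptions(precision=2,suppress=True)
W=load('w7')
c=lambda x,y:np.array((100+x/2.5-.3,50+y/2.5-.3))
print(plane(W,c(394,307.5),8),plane(W,c(394,328),36))
print([plane(W,c(*p),8)[:2] for p in((285,307),(503,307),(394,203),(394,412))])
E
```

```text
[ 459.75 -261.85    8.  ] [ 459.44 -263.63   36.  ]
[array([ 409.16, -261.37]), array([ 510.5 , -261.48]), array([ 459.7 , -213.42]), array([ 459.85, -313.95])]
```

Request:
play_rows --moves '[[[-0.0056,0.004,0.015],[0,0,0],60],[[0,0,0.03],[0,0,0],60],[[0,0,0.04],[0,0,0],60],[[0,0,0.04],[0,0,0],60],[[0,0,0.03],[0,0,0],60],[[0,0,0.02],[0,0,0],60],[[0,0,0.009],[0,0,0],60],[[0,0,0],[0,0,0],60],[[0,0,0],[0,0,0],60]]'

```text
clock: 26.65
eef_pos: [460.6, -263.2, 13.5]
tcp_rot: [3.141, 0.0, 1.571]
contact_force: [0.7, 0.2, 1.2]
opening: 0.603
```

Request:
play_rows --moves '[[[0,-0.0005,0.002],[0,0,0],50],[[0,0,0],[0,0,0],35],[[0,0,0],[0,0,0],20],[[0,0,0],[0,0,0],15],[[0,0,0],[0,0,0],15],[[0,0,0],[0,0,0],15],[[0,0,0],[0,0,0],15],[[0,0,0],[0,0,0],15]]' --squeeze 40

```text
clock: 27.45
eef_pos: [460.0, -263.6, 12.0]
tcp_rot: [3.14, 0.001, 1.571]
contact_force: [-0.7, 1.2, 5.8]
opening: 0.282
```

Request:
play_rows --moves '[[[0,0,-0.005],[0,0,0],10],[[0,0,-0.02],[0,0,0],10],[[0,0,-0.03],[0,0,0],10],[[0,0,-0.04],[0,0,0],10],[[0,0,-0.035],[0,0,0],10],[[0,0,-0.015],[0,0,0],10],[[0,0,0],[0,0,0],10],[[0,0,0],[0,0,0],10]]'

```text
clock: 28.25
eef_pos: [459.2, -263.2, 155.9]
tcp_rot: [3.142, 0.0, 1.571]
contact_force: [-0.3, -0.3, -1.9]
opening: 0.288
```

```bash
python3 - <<'E'
from rig import *
import cv2,numpy as np
s=sense();print(s["clock"],s["eef_pos"],s["tcp_rot"],s["contact_force"],s["opening"])
f=grab_frame("wrist");f["fish"]=1;np.savez('pics/w8.npz',**f)
g=grab_frame("side")["pixels"];
a=cv2.resize(f["pixels"][...,::-1][170:300,155:355],(800,520),interpolation=cv2.INTER_CUBIC)
cv2.imwrite('pics/w8.png',a)
E
```

```text
28.25 [ 459.18690102 -263.15935777  155.87591293] [3.14151438e+00 7.57494052e-05 1.57077130e+00] [-0.32081153 -0.26030826 -1.87558248] 0.287984487282874
```

View pics/w8.png

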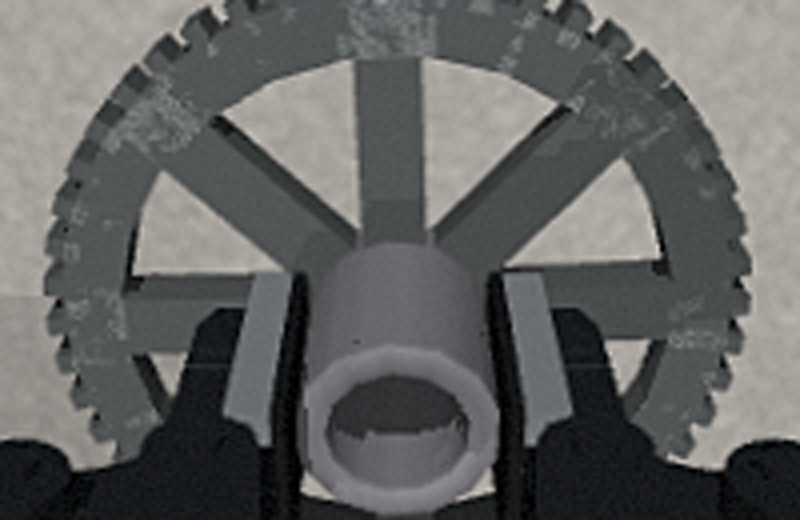

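The gear is held level, with the boss-top ring centre at about (400,430) in the crop, px (255,277.5).

Request:
play_rows --moves '[[[0.015,0.006,-0.005],[0,0,0],10],[[0.025,0.01,0],[0,0,0],10],[[0.025,0.01,0],[0,0,0],10],[[0.025,0.01,0],[0,0,0],10],[[0.025,0.009,0],[0,0,0],10],[[0.018,0.006,0],[0,0,0],10],[[0,0,0],[0,0,0],10],[[0,0,0],[0,0,0],10],[[0,0,0],[0,0,0],10]]'

```text
clock: 29.25
eef_pos: [509.9, -130.8, 160.4]
tcp_rot: [-3.14, -0.0, 1.571]
contact_force: [-0.2, -0.4, -0.8]
opening: 0.283
```

```bash
python3 - <<'E'
from rig import *
from h import *
import cv2,numpy as np
np.set_printoptions(precision=2,suppress=True)
s=sense();T=s["eef_pos"];print(s["clock"],T,s["tcp_rot"],s["contact_force"],s["opening"])
W8=load('w8');T8=np.array([459.19,-263.16,155.88])
print('boss off',plane(W8,(155+400/4-.3,170+430/4-.3),T8[2]+24)-T8)
print('wheel LR',[(plane(W8,(155+x/4-.3,170+270/4-.3),T8[2]-4)-T8)[:2] for x in(47,750)])
f=grab_frame("wrist");f["fish"]=1;np.savez('pics/w9.npz',**f)
p=proj(f,(510,-52.6,112.1));q=proj(f,(510,-52.6,66));print(p,q)
x,y=np.round(p).astype(int)
x0,y0=x-50,max(y-50,0)
cv2.imwrite('pics/w9.png',cv2.resize(f["pixels"][...,::-1][y0:y0+75,x0:x0+100],(800,600),interpolation=cv2.INTER_CUBIC));print(x0,y0)
E
```

```text
29.25 [ 509.93 -130.82  160.39] [-3.14 -0.    1.57] [-0.16 -0.38 -0.81] 0.2826930606348858
boss off [ 0.44 -0.25 24.  ]
wheel LR [array([-49.84,   6.5 ]), array([50.49,  6.48])]
[254.03 103.4 ] [254.07 102.23]
204 53
```

View pics/w9.png

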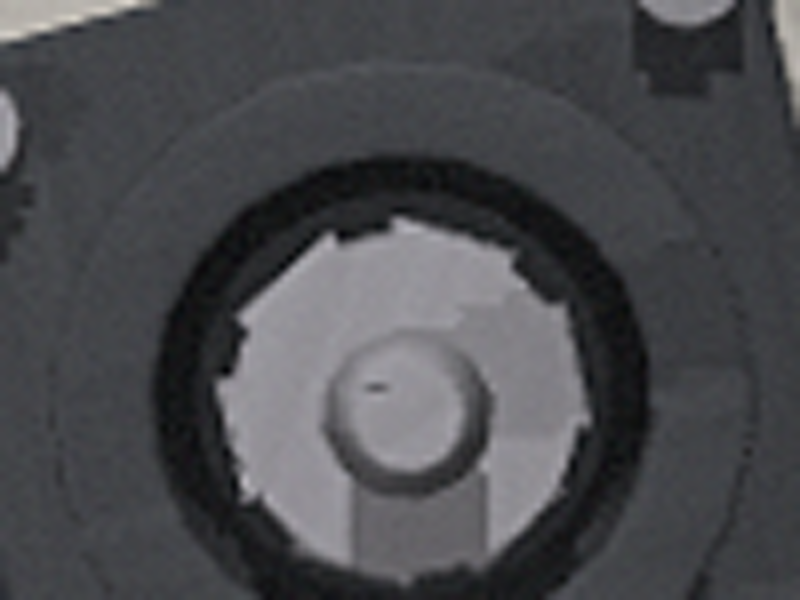

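The camera looks almost straight down on the arbor, with the pin top at about px (254.6,103.8), world (510.3, −52.8). Allowing for the gear's offset in the grip, the TCP target is (510.0, −52.6).

Request:
play_rows --moves '[[[0.015,0,0],[0,0,0],10],[[0.025,0,0],[0,0,0],10],[[0.025,0,0],[0,0,0],10],[[0.0132,0.0001,0],[0,0,0],10],[[0,0,0.01],[0,0,0],10],[[0,0,0.015],[0,0,0],10],[[0,0,0.007],[0,0,0],10],[[0,0,0],[0,0,0],10],[[0,0,0],[0,0,0],10],[[0,0,0],[0,0,0],10]]'

```text
clock: 30.3
eef_pos: [511.0, -52.5, 129.5]
tcp_rot: [3.141, 0.0, 1.57]
contact_force: [0.4, -0.0, -0.4]
opening: 0.284
```

Request:
play_rows --moves '[[[0,-0.0008,0.003],[0,0,0],10],[[0,0,0.003],[0,0,0],10],[[0,0,0.002],[0,0,0],10],[[0,0,0.002],[0,0,0],10],[[0,0,0],[0,0,0],10]]'

```text
clock: 30.8
eef_pos: [509.6, -52.0, 118.8]
tcp_rot: [-3.141, -0.0, 1.571]
contact_force: [0.7, -0.2, -0.6]
opening: 0.279
```

Request:
play_rows --moves '[[[0,0,0.002],[0,0,0],10],[[0,0,0.002],[0,0,0],10],[[0,0,0],[0,0,0],10]]'

```text
clock: 31.1
eef_pos: [509.6, -52.1, 114.8]
tcp_rot: [-3.141, -0.0, 1.571]
contact_force: [0.2, -0.3, -0.7]
opening: 0.286
```

Request:
play_rows --moves '[[[-0.0004,0.0003,0.003],[0,0,0],10],[[0,0,0.004],[0,0,0],10],[[0,0,0.004],[0,0,0],10],[[0,0,0],[0,0,0],10]]'

```text
clock: 31.5
eef_pos: [509.6, -52.5, 103.4]
tcp_rot: [-3.14, -0.0, 1.571]
contact_force: [0.5, 1.2, -0.7]
opening: 0.28
```

Request:
play_rows --moves '[[[0,0,0.004],[0,0,0],10],[[0,0,0.005],[0,0,0],10],[[0,0,0.005],[0,0,0],10],[[0,0,0.004],[0,0,0],10],[[0,0,0],[0,0,0],10]]'

```text
clock: 32.0
eef_pos: [509.6, -52.5, 85.4]
tcp_rot: [-3.14, -0.0, 1.571]
contact_force: [-0.9, 0.4, -1.7]
opening: 0.29
```

Request:
play_rows --moves '[[[0,0,0.003],[0,0,0],10],[[0,0,0.002],[0,0,0],10],[[0,0,0.001],[0,0,0],10],[[0,0,0],[0,0,0],10]]'

```text
clock: 32.4
eef_pos: [510.0, -52.5, 80.0]
tcp_rot: [-3.141, -0.0, 1.571]
contact_force: [0.7, -0.7, -0.9]
opening: 0.283
```

Request:
play_rows --moves '[[[0,0,0.0007],[0,0,0],10],[[0,0,0],[0,0,0],10]]'

```text
clock: 32.6
eef_pos: [510.1, -52.5, 79.4]
tcp_rot: [3.141, 0.0, 1.571]
contact_force: [-1.1, 0.8, -1.5]
opening: 0.28
```

Request:
play_rows --moves '[[[0,0,0.0005],[0,0,0],10],[[0,0,0],[0,0,0],10]]'

```text
clock: 32.8
eef_pos: [510.1, -52.5, 78.9]
tcp_rot: [-3.142, 0.0, 1.571]
contact_force: [-1.1, 0.4, -1.2]
opening: 0.286
```

Request:
play_rows --moves '[[[0,0,0.0005],[0,0,0],10],[[0,0,0],[0,0,0],10]]'

```text
clock: 33.0
eef_pos: [510.1, -52.5, 78.3]
tcp_rot: [-3.141, -0.0, 1.571]
contact_force: [0.2, -0.2, -1.1]
opening: 0.279
```

Request:
play_rows --moves '[[[0,0,0.0003],[0,0,0],10],[[0,0,0],[0,0,0],10]]'

```text
clock: 33.2
eef_pos: [510.1, -52.5, 78.2]
tcp_rot: [-3.142, 0.0, 1.571]
contact_force: [-0.5, 0.3, 0.5]
opening: 0.285
```

Request:
play_rows --moves '[[[0,0,0],[0,0,0],32],[[0,0,0],[0,0,0],36],[[0,0,0],[0,0,0],45],[[0,0,0],[0,0,0],60],[[0,0,0],[0,0,0],60],[[0,0,-0.005],[0,0,0],60],[[0,0,-0.02],[0,0,0],60],[[0,0,-0.03],[0,0,0],60],[[0,0,-0.035],[0,0,0],60],[[0,0,-0.03],[0,0,0],60],[[-0.025,0,-0.02],[0,0,0],60],[[-0.03,0,0],[0,0,0],60],[[-0.03,0,0],[0,0,0],60],[[-0.02,0,0],[0,0,0],60],[[0,0,0],[0,0,0],60],[[0,0,0],[0,0,0],60]]'

```text
clock: 34.8
eef_pos: [509.9, -157.5, 218.2]
tcp_rot: [-3.142, -0.0, 1.57]
contact_force: [0.6, 1.4, 0.3]
opening: 0.604
```

```bash
python3 - <<'E'
from rig import *
import cv2,numpy as np
s=sense();print(s["clock"],s["eef_pos"],s["contact_force"],s["opening"])
f=grab_frame("side");np.savez('pics/d10.npz',**f);w=grab_frame("wrist");w["fish"]=1;np.savez('pics/w10.npz',**w)
a=cv2.resize(f["pixels"][...,::-1][100:260,190:390],(500,400),interpolation=cv2.INTER_CUBIC)
b=cv2.resize(w["pixels"][...,::-1][0:240,180:330],(250,400),interpolation=cv2.INTER_CUBIC)
cv2.imwrite('pics/v10.png',np.hstack([a,b]))
E
```

```text
34.8 [ 509.92296859 -157.48161951  218.21239668] [0.60261362 1.4393657  0.32085982] 0.6035189573636921
```

View pics/v10.png

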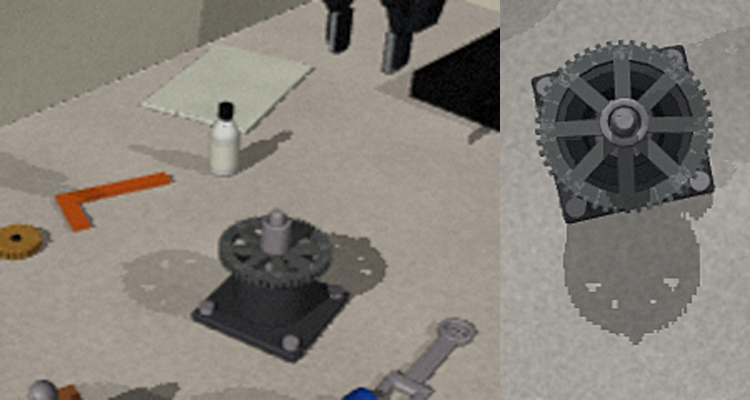

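The gear sits level on the collar with the pin standing out of the boss. The arm is clear and the bystanders in view look unmoved.

```bash
python3 -c "
from rig import *
print(sense()['clock']);print(sign_off())"
```

```text
34.9
the job is handed in; nothing more can be done
None
```

The gear stand is set up and handed in at 34.9 s. The arbor is home in the socket and the big gear rests on its collar, boss upwards. No verdict was reported.

- **Setting the arbor:** I took the round-collar arbor from the rack's middle hole, set it in the socket with about 2 N and let go. It stood by itself with the collar about 8–9 mm clear.
- **Tapping down:** My first tapping went too deep, because the collar fits inside the barrel's mouth and there was no hard stop to feel. The force reached 18.8 N. Touching the pin top (110.1 mm) and the barrel rim (60.1 mm) showed the collar about 2 mm below flush.
- **Mending it:** I gripped the pin, drew the arbor up about 2.5 mm, and tapped it down again with up to 14.7 N. The pin top then read 112.2 mm, against 112.1 mm for flush, so the collar is level within about 0.3 mm.
- **Fitting the gear:** The gear went over the pin without noticeable force. It met the collar with the gripper tip at 78.2 mm (about 78 expected), and I let go there.
- **Last checks:** The final side and wrist pictures show the gear level, the pin standing out of the boss, the arm clear, and the bystanders in view apparently unmoved. I did not measure the collar height again after fitting the gear.

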